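# Empty the analyser's catch tray, then hold its sprung hatch just below balance

### The arm

A 7-joint arm with a two-finger parallel gripper is mounted at the origin on the work surface. World frame = base frame: x ahead of the robot, y to its left, z up, the work surface at z = 0. Lengths are in m, angles in rad, forces in N, time in s.
With the tool pointing down it reaches from about 0.425 to 0.925 m from the base axis. Payload 6.8 kg.
Tool frame: the origin (TCP) lies at the very end of the fingers, on their centre line; the grasp point (between the pads) lies 19 mm behind it (bot.grasp_offset is the distance from the TCP to the grasp point, in m); z points along the fingers, y is the direction in which the jaws open and shut (so a half turn about z gives the same grasp; the last joint's range is limited). The gripper opens to 85 mm and grips with 20 to 120 N. Pads are 22 mm wide; open, the fingers measure 114 mm over their backs; the gripper's body (76 mm by 85 mm) begins 54 mm behind the grasp point. The pads swing forward as they close: fully open they stand 13 mm farther back than shut.
Start: joints at [0.992, 0.477, 0.022, 1.555, -0.011, 1.109, -0.083], TCP at [0.306, -0.602, 0.231] pointing down, gripper open.
Joint ranges: [-2.96, 2.96], [-0.34, 2.1], [-1.41, 1.46], [0.24, 2.44], [-1.37, 4.51], [0.17, 1.92], [-2.96, 2.96]. Speed limits (rad/s): [2.39, 2.39, 3.14, 3.14, 3.14, 3.14, 3.14].

### API

Orientations are given as a unit quaternion [w, x, y, z].
In Python, from station import monitor, cams, bot, finder gives the robot as it stands.
- The arm moves only by the tool jog_arm, never from a script. Its argument "plan" is a list of rows, each an object of numbers: "x", "y", "z": the shift along the tool's x, y, z as a fraction of full scale; "wx", "wy", "wz": the turn, a rotation vector about the tool's x, y, z as a fraction of full scale. A call has 1 to 12 rows; each row is the pose to reach, as a shift and turn from the pose measured when the call began, along the tool's axes at that moment, turning the shorter way round; what a row does not reach only later rows make up. Full scale, the value 1, is 20 cm for a shift and 180 degrees for a turn. A row lasts 1/12 s, in which the tool goes at most 41.7 mm and 7.16 degrees, less where a joint would pass 70% of its speed; a pose out of reach is approached as far as the arm can. A call with a number of a shift or a turn outside -1 to 1 is refused whole. A call with a gripper value outside its range is refused whole. "hand" is the opening, from -1 (shut) to 1 (fully open), set as the call begins (left out, the last holds). The fingers move at their own pace and stop on an object; "grip_force" is the grip in N (left out, the last holds). Time passes only in rows, so rows that repeat a pose let the fingers close. It gives the time, the measured TCP pose, the force and the opening at its end, in the units of the state.
- monitor.get_obs(): the state, without advancing time (a new reading comes with each control period).
- cams.read_camera(name): name is "scene" or "side" or "wrist"; returns the picture (400x640x3 uint8, red, green, blue); there is no depth.
- cams.get_calibration(name): a dict with "fx", "fy", "cx", "cy" (pixels), "distortion" ([k1, k2, p1, p2, k3] as OpenCV has them; the pictures are not rectified), "extrinsics" (4x4, takes a point from world to camera coordinates). Camera axes: x right, y down, z forward; pixel columns grow to the right and rows downward; lengths in m; the calibration is good to about 2 mm. A picture is of the moment at which its call begins: read the wrist's pose just before it. get_calibration takes no time and is no camera call; for the wrist camera it gives the pose at the moment of the call.
- bot.hand_in(): hands the job in, once; it reports no verdict.
Trained networks look in the newest picture that a camera, given by its name, has taken for a name from the list of things; names that differ only in an ending like _2 or _b are one class to them, and where a whole thing is asked for, a point or a joint stands for the part that bears it (a point fixed in the world has none). Each returns a list of dicts, best first, with "confidence" (0 to 1); they miss things now and then, are a little off and sometimes report something else, mostly with a low value. They report only what shows in the picture. A call takes as long as a camera call. They do not tell look-alikes from the thing itself.
- finder.find_in(camera, target): "bbox" ([left, top, width, height] in pixels, round what is visible of it).
- finder.place_of(camera, target): "location" ([column, row] in pixels: a listed point, or the origin of a listed thing).
The state is a dict: "t": time; "q": joint angles; "joint_vel": joint speeds; "joint_torque": joint torques, N m; "eef_pos": TCP position; "tool_rot": TCP orientation; "contact_force": force on the tool from outside, world axes, zero at the start; "torque": the same for the moment, N m; "gripper_width": opening from 0.0 (shut) to 1.0 (fully open).
Only numpy, scipy, OpenCV 4.12 (cv2) and the standard library are available. Lean on these libraries where they do the work, as an engineer would, in place of code of your own. Each camera call takes 0.05 s, during which the arm holds its last target. There are 200 camera calls.

### The job

The analyser's run is over: move both cartridges from the catch tray into the open tote, lowering each one in rather than dropping it from above the rim, and leave the round puck in the tray. Then check the hatch spring: lift the analyser's hatch by its handle until it is clearly past its balance point, where the spring takes over, ease it back and hold it still about ten degrees below the balance point so that a colleague can look in. Do not let the hatch fly wide open or fall, do not disturb the other things on the bench, and finish while still holding the hatch: do not let go at the end.

Things in the scene. Friction and masses are not known exactly. Their poses are not given: they have to be found in the camera images.
- cart_a: one of two equal white plastic cartridges, a block 26 (x) by 60 (y) by 30 mm high (from 24 mm up it is 20 mm wide) with a grey 12 mm nozzle 4 mm high on top, 50 g, standing in the catch tray; origin at the centre of its underside, y along its length; grip it across its 26 mm width (x)
- cart_b: the other cartridge, equal to cart_a
- puck: round white plastic puck, 40 mm across, 14 mm high, lying in the catch tray in the same row as the cartridges; it stays there; origin at the centre of its underside
- tray: fixed low steel catch tray, 280 (x) by 160 (y) by 30 mm high, walls and floor 4 mm, on the bench on the left or right of the analyser; origin at the centre of its underside; cartridges and puck stand on its floor in one row along its x, about 80 mm apart
- tote: fixed open grey plastic tote, 260 (x) by 200 (y) by 70 mm high, walls and floor 4 mm, on the other side of the analyser; origin at the centre of its underside, 4 mm below its inner floor; a jar stands inside at the +x end, the rest is free
- jar: closed glass jar, 44 mm across, 60 mm high, inside the tote about 95 mm from its centre towards its +x end; it stays there; origin at the centre of its underside
- analyser: fixed white bench analyser, 300 (x, deep) by 240 (y, wide) mm, rear housing 145 mm high; origin at the centre of its underside, x points to its rear, away from the robot; the hatch on its top hinges at the rear and opens upward, its handle towards the robot
- hinge (a point): middle of the hatch's hinge line, fixed: 60 mm behind the analyser's origin and 110 mm above the bench; the hinge line runs along the analyser's y
- handle (a point): middle of the hatch's steel handle: a round bar 12 mm thick, 118 mm clear between its end struts, parallel to the hinge line and 255 mm from it, in the hatch's plane, with a 44 mm clear gap to the hatch's front edge; with the hatch closed it is at hinge height (110 mm), 45 mm in front of the analyser, with free air under it; moves with the hatch; the bar may turn within the fingers
- hatch (a joint): angle of the hatch, rad: 0 closed (level), growing as it opens, stop at 1.5; the handle is then 255 mm times sin(angle) above the hinge. Spring against weight: the balance point is at 0.85 rad (49 degrees); below it the hatch falls shut (about 1.2 N at the handle when closed, about 0.5 N ten degrees below balance), above it the spring throws it open
- bottle: tall amber bottle, 70 mm across, 160 mm high, a bystander; origin at the centre of its underside
- beaker: open glass beaker, 68 mm across, 75 mm high, a bystander; origin at the centre of its underside
- timer: flat white bench timer, 50 by 60 by 22 mm, a bystander; origin at the centre of its underside
There are look-alikes about, which are no part of the job. Leave any blue or orange look-alike of the cart_a alone.

How it is judged:
On the way, in this order (a step that is already met when the one before it is completed fails the run):
1. both cartridges lie in the tote, released (x of cart_a in the frame of tote between -0.125 and 0.125 m and y of cart_a in the frame of tote between -0.095 and 0.095 m and z of each of cart_a, cart_b in the frame of tote below 0.05 m and x of cart_b in the frame of tote between -0.125 and 0.125 m and y of cart_b in the frame of tote between -0.095 and 0.095 m and contact force between the fingers and cart_a below 0.1 N and contact force between the fingers and cart_b below 0.1 N), for 0.2 s.
2. the hatch is past its balance point (over 0.92 rad) with the robot holding it (value of joint hatch above 0.92 rad and contact force between any of the fingers, the arm and hatch above 0.2 N), for 0.2 s.
At the end, for the whole second after the job is handed in: Both cartridges are inside the tote (within its walls, undersides less than 50 mm over its underside); the robot's gripper or arm touches the hatch with more than 0.2 N and holds it still (under 0.05 rad/s) at 0.57 to 0.78 rad, that is 4 to 16 degrees below the balance point at 0.85 rad (value of joint hatch between 0.57 and 0.78 rad and velocity of joint hatch between -0.05 and 0.05 rad/s and contact force between any of the fingers, the arm and hatch above 0.2 N and x of cart_a in the frame of tote between -0.125 and 0.125 m and y of cart_a in the frame of tote between -0.095 and 0.095 m and z of each of cart_a, cart_b in the frame of tote below 0.05 m and x of cart_b in the frame of tote between -0.125 and 0.125 m and y of cart_b in the frame of tote between -0.095 and 0.095 m); the arm keeps its last pose, push and grip.
It fails at once if a cartridge is let go above the tote's rim (underside over 100 mm above the bench, fingers not on it) ((height (world z) of cart_a above 0.1 m and contact force between the fingers and cart_a below 0.01 N) or (height (world z) of cart_b above 0.1 m and contact force between the fingers and cart_b below 0.01 N)).
It fails at once if the hatch flies wide open (over 1.35 rad) (value of joint hatch above 1.35 rad).
It fails at once if the hatch falls (closing faster than 1.5 rad/s) (velocity of joint hatch below -1.5 rad/s).
It fails at once if the puck leaves its place by more than 40 mm (distance of puck from where it was at the start of the episode above 0.04 m).
It fails at once if the jar, bottle, beaker or timer is moved by more than 40 mm (distance of any of jar, bottle, beaker, timer from where it was at the start of the episode above 0.04 m).
It also fails if it takes over 72 s, if anything falls off the work surface, if the arm or the gripper's body presses on something with over 40 N, if the wrist force passes 120 N, or if a joint passes its speed limit or range.

## Working session

There is one attempt and no reset: what is moved stays moved. The work goes in short steps, Python scripts to look and compute and a tool call to move; the robot and the scene stay as the last step left them, time stands still between calls to the robot, and variables do not carry over. Pictures are saved under pics/ and viewed, about 8 in all and at most 12, crops included, and the job is handed in when it is done.

Besides the shell and the picture viewer there is one more tool, called as name(argument=value, ...), one argument or row to a line, values as JSON. jog_arm: Moves the arm, as the interface text tells. Shift numbers are shares of 20 cm and turn numbers shares of 180 degrees, none past 1 either way. Its arguments: {"type":"object","properties":{"plan":{"type":"array","items":{"type":"object","properties":{"x":{"type":"number","minimum":-1,"maximum":1},"y":{"type":"number","minimum":-1,"maximum":1},"z":{"type":"number","minimum":-1,"maximum":1},"wx":{"type":"number","minimum":-1,"maximum":1},"wy":{"type":"number","minimum":-1,"maximum":1},"wz":{"type":"number","minimum":-1,"maximum":1}}}},"hand":{"type":"number"},"grip_force":{"type":"number"}},"required":["plan"]}

```bash
ls; mkdir -p pics; cat > h.py <<'E'
import numpy as np, cv2
from station import monitor, cams, bot, finder
from scipy.spatial.transform import Rotation as R
def cal(n):
    c=cams.get_calibration(n);K=np.array([[c['fx'],0,c['cx']],[0,c['fy'],c['cy']],[0,0,1.]])
    return K,np.array(c['distortion'],float),np.array(c['extrinsics'],float)
def ray(c,uv):
    K,d,T=c
    p=cv2.undistortPoints(np.array([[uv]],float),K,d).ravel()
    Rm=T[:3,:3];o=-Rm.T@T[:3,3];v=Rm.T@np.array([p[0],p[1],1]);return o,v/np.linalg.norm(v)
def atz(c,uv,z):
    o,v=ray(c,uv);return o+v*(z-o[2])/v[2]
def tri(obs):
    A=np.zeros((3,3));b=np.zeros(3);rs=[ray(*x) for x in obs]
    for o,v in rs:
        P=np.eye(3)-np.outer(v,v);A+=P;b+=P@o
    x=np.linalg.solve(A,b)
    return x,[np.linalg.norm(np.cross(x-o,v)) for o,v in rs]
def proj(c,p):
    K,d,T=c
    return cv2.projectPoints(np.array([p],float),cv2.Rodrigues(T[:3,:3])[0],T[:3,3],K,d)[0].ravel()
def shot(n,f):
    c=cal(n);im=cams.read_camera(n);cv2.imwrite('pics/'+f,im[:,:,::-1]);return c,im
def pose():
    s=monitor.get_obs();q=s['tool_rot'];return s,np.array(s['eef_pos']),R.from_quat([q[1],q[2],q[3],q[0]])
def rel(target,yaw_R=None):
    s,p,r=pose();d=r.inv().apply(np.array(target)-p)/0.2
    out=d
    if yaw_R is not None: out=np.r_[d,(r.inv()*yaw_R).as_rotvec()/np.pi]
    return np.round(out,4)
E
cat > a.py <<'E'
from h import *
s,p,r=pose();print(s);print(r.as_matrix().round(3))
for n in ['scene','side','wrist']:
    c,im=shot(n,n+'0.png')
    for t in ['cart_a','puck','tray','tote','jar','analyser','handle','hinge','bottle','beaker','timer']:
        l=finder.place_of(n,t)
        print(n,t,[(np.round(x['location']).tolist(),round(x['confidence'],2)) for x in l[:4]], atz(c,l[0]['location'],0.11 if t in('handle','hinge') else .004 if t in('cart_a','puck','jar') else 0).round(3) if l else '')
a=cv2.imread('pics/scene0.png');b=cv2.imread('pics/side0.png')
E
python3 a.py
```

```text
pics
{'t': 0.0, 'q': array([ 0.99191339,  0.47781852,  0.02234731,  1.55646032, -0.0114918 ,
        1.10926486, -0.08307287]), 'joint_vel': array([ 0.00225349,  0.00100379,  0.0005132 ,  0.00107812, -0.00141139,
        0.00175845,  0.00143915]), 'joint_torque': array([-3.44581731e-04, -5.96443784e+01,  1.60806835e+00, -2.81195283e+01,
        1.25365428e-02,  9.16729448e-03, -2.01450001e-05]), 'eef_pos': array([ 0.30588377, -0.60105591,  0.23030976]), 'tool_rot': array([-8.66218587e-04,  9.72417399e-01,  2.33245733e-01, -2.83254054e-04]), 'contact_force': array([-0.25732491,  0.13949403,  0.83250177]), 'torque': array([-0.0678947 ,  0.00320066, -0.01765854]), 'gripper_width': 1.0009289393657537}
[[ 0.891  0.454 -0.001]
 [ 0.454 -0.891  0.002]
 [-0.    -0.002 -1.   ]]
scene cart_a [([181.0, 276.0], 0.78), ([165.0, 250.0], 0.78), ([202.0, 299.0], 0.73), ([227.0, 252.0], 0.67)] [ 0.477 -0.491  0.004]
scene puck [([262.0, 260.0], 0.53)] [ 0.572 -0.292  0.004]
scene tray [([237.0, 247.0], 0.95)] [ 0.489 -0.323  0.   ]
scene tote [([407.0, 158.0], 0.63)] [0.541 0.315 0.   ]
scene jar [([
[... 766 characters left out ...]
0, 310.0], 0.79)] [0.616 0.327 0.004]
side analyser [([272.0, 233.0], 0.82)] [0.67  0.025 0.   ]
side handle [([335.0, 220.0], 0.85), ([387.0, 232.0], 0.62), ([357.0, 286.0], 0.43)] [0.474 0.047 0.11 ]
side hinge [([252.0, 194.0], 0.89), ([203.0, 268.0], 0.17)] [0.724 0.026 0.11 ]
side bottle [([373.0, 194.0], 0.66), ([205.0, 265.0], 0.56)] [ 0.487 -0.312  0.   ]
side beaker [([386.0, 232.0], 0.76)] [ 0.385 -0.115  0.   ]
side timer [([358.0, 289.0], 0.9)] [0.375 0.136 0.   ]
wrist cart_a [([257.0, 78.0], 0.56)] [ 0.373 -0.491  0.004]
wrist puck [] 
wrist tray [] 
wrist tote [] 
wrist jar [] 
wrist analyser [] 
wrist handle [] 
wrist hinge [] 
wrist bottle [] 
wrist beaker [] 
wrist timer []
```

View pics/scene0.png

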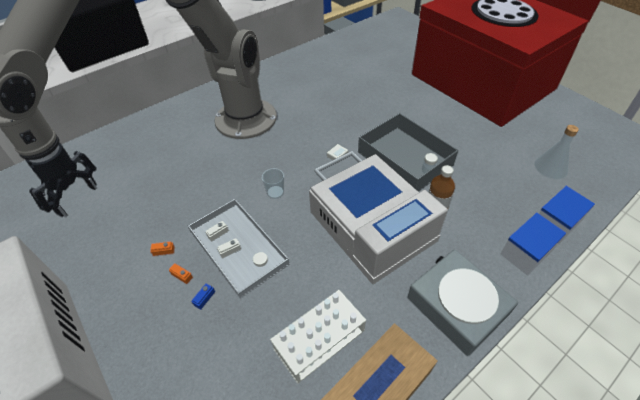

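View pics/side0.png

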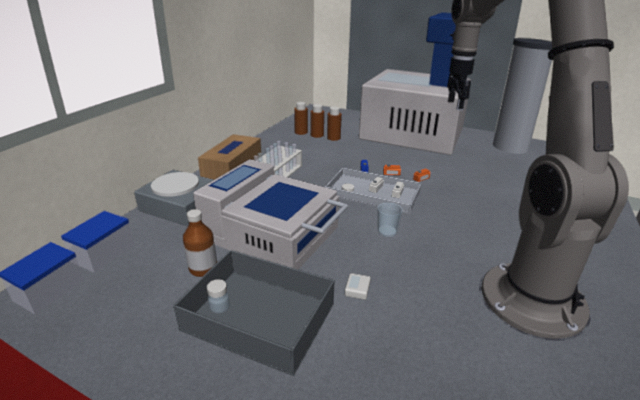

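The scene shows two white cartridges at about (217,230) and (229,247), with the puck at (261,259), in the tray on the right. The orange and blue look-alikes lie outside the tray. The tote is on the robot's left with the jar in it, and the beaker stands between the tray and the robot. The side view agrees: cartridges at (377,184) and (398,188), timer at (358,286), bottle at (200,245).

```bash
cat > b.py <<'E'
from h import *
S=cal('scene');D=cal('side')
for n,a,b in [('c1',(217,230),(398,188)),('c2',(229,247),(377,184)),('puck',(261,259),(348,188)),('tray',(237,247),(371,192)),('tote',(407,158),(255,314)),('analyser',(374,227),(272,233)),('handle',(336,161),(335,220)),('hinge',(394,218),(252,194)),('beaker',(275,190),(386,232)),('jarTop',(431,158),(217,287)),('bottle base',(441,192),(203,270)),
 ('trayNear',(190,229),None),('trayFarR',(241,293),None),('trayFarL',(288,261),None),('trayNL',(236,201),None)]:
    if b: x,e=tri([(S,a),(D,b)]);print(n,x.round(3),np.round(e,4))
    else: print(n,atz(S,a,.03).round(3))
for n,uv in [('to1',(359,148)),('to2',(396,116)),('to3',(457,152)),('to4',(427,178))]: print(n,atz(S,uv,.07).round(3))
for n,uv in [('to s1',(178,308)),('s2',(229,254)),('s3',(334,284)),('s4',(298,340))]: print(n,atz(D,uv,.07).round(3))
for n in [(330,203),(308,188),(312,205),(348,205)]: print('hd',atz(D,n,.11).round(3))
E
python3 b.py
```

```text
c1 [ 0.414 -0.343  0.022] [0.0015 0.0015]
c2 [ 0.486 -0.344  0.02 ] [0.0015 0.0015]
puck [ 0.569 -0.294  0.009] [0.0019 0.0019]
tray [ 0.493 -0.322  0.002] [0.0035 0.0035]
tote [0.544 0.309 0.007] [0.0002 0.0002]
analyser [ 0.675  0.026 -0.003] [0.006 0.006]
handle [0.478 0.046 0.107] [0.0033 0.0033]
hinge [0.738 0.024 0.104] [0.0099 0.0099]
beaker [ 0.381 -0.117  0.002] [0.0038 0.0038]
jarTop [0.626 0.321 0.06 ] [0.0015 0.0015]
bottle base [0.723 0.261 0.024] [0.006 0.006]
trayNear [ 0.369 -0.403  0.03 ]
trayFarR [ 0.637 -0.392  0.03 ]
trayFarL [ 0.634 -0.245  0.03 ]
trayNL [ 0.362 -0.246  0.03 ]
to1 [0.453 0.168 0.07 ]
to2 [0.411 0.379 0.07 ]
to3 [0.668 0.399 0.07 ]
to4 [0.684 0.237 0.07 ]
to s1 [0.648 0.411 0.07 ]
s2 [0.659 0.228 0.07 ]
s3 [0.405 0.217 0.07 ]
s4 [0.405 0.379 0.07 ]
hd [ 0.517 -0.021  0.11 ]
hd [ 0.604 -0.07   0.11 ]
hd [0.555 0.008 0.11 ]
hd [ 0.471 -0.032  0.11 ]
```

```bash
cat > g.py <<'E'
import sys
from h import *
# args x y z yaw(deg of tool y axis from world x)
x,y,z,a=map(float,sys.argv[1:5]);a=np.radians(a)
Y=np.array([np.cos(a),np.sin(a),0]);Z=np.array([0,0,-1.]);X=np.cross(Y,Z)
print(rel([x,y,z],R.from_matrix(np.c_[X,Y,Z])))
E
python3 g.py 0.45 -0.345 0.25 0
```

```text
[ 1.2227 -0.8173 -0.0934  0.      0.     -0.3502]
```

jog_arm(
  plan=[
    {"x": 1,"y": -0.67,"z": -0.09,"wz": -0.35},
    {"x": 1,"y": -0.67,"z": -0.09,"wz": -0.35},
    {"x": 1,"y": -0.67,"z": -0.09,"wz": -0.35},
    {"x": 1,"y": -0.67,"z": -0.09,"wz": -0.35},
    {"x": 1,"y": -0.67,"z": -0.09,"wz": -0.35},
    {"x": 1,"y": -0.67,"z": -0.09,"wz": -0.35},
    {"x": 1,"y": -0.67,"z": -0.09,"wz": -0.35},
    {"x": 1,"y": -0.67,"z": -0.09,"wz": -0.35},
    {"x": 1,"y": -0.67,"z": -0.09,"wz": -0.35},
    {"x": 1,"y": -0.67,"z": -0.09,"wz": -0.35},
  ],
  hand=0.2,
)

```text
invalid input at $.plan[0]: expected keys x, y, z, wx, wy, wz
```

```bash
cat > w.py <<'E'
import sys
from h import *
f=sys.argv[1];ts=sys.argv[2:]
s,p,r=pose();print(s['t'],p.round(4),s['gripper_width'])
c,im=shot('wrist',f)
print('cam',(-c[2][:3,:3].T@c[2][:3,3]).round(3),c[2][2,:3].round(2))
for t in ts:
    for x in finder.place_of('wrist',t)[:4]: print(t,np.round(x['location'],1),round(x['confidence'],2),atz(c,x['location'],.004).round(4))
E
python3 w.py w1.png cart_a puck; python3 g.py 0.45 -0.345 0.25 0
```

```text
1.8 [ 0.3062 -0.6016  0.2313] 1.0005980286206124
cam [ 0.377 -0.566  0.375] [-0.27 -0.14 -0.95]
cart_a [259.7  81. ] 0.78 [ 0.3716 -0.4958  0.004 ]
[ 1.2228 -0.8172 -0.0935 -0.     -0.     -0.3502]
```

View pics/w1.png

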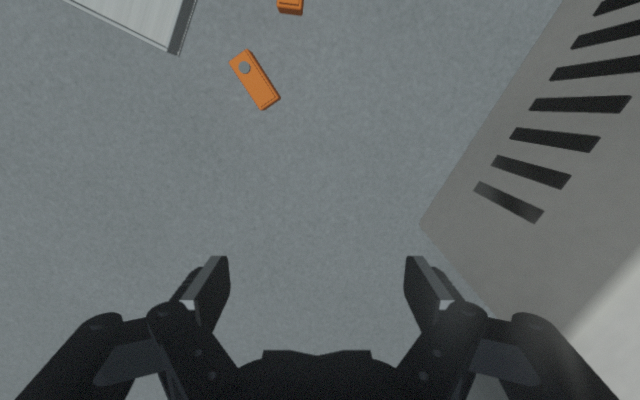

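The move was refused because every row needs all six keys. The third picture (w1) shows only an orange look-alike at (255,80), with the tray corner at the top left.

jog_arm(
  plan=[
    {"x": 1,"y": -0.67,"z": -0.09,"wx": 0,"wy": 0,"wz": -0.35},
    {"x": 1,"y": -0.67,"z": -0.09,"wx": 0,"wy": 0,"wz": -0.35},
    {"x": 1,"y": -0.67,"z": -0.09,"wx": 0,"wy": 0,"wz": -0.35},
    {"x": 1,"y": -0.67,"z": -0.09,"wx": 0,"wy": 0,"wz": -0.35},
    {"x": 1,"y": -0.67,"z": -0.09,"wx": 0,"wy": 0,"wz": -0.35},
    {"x": 1,"y": -0.67,"z": -0.09,"wx": 0,"wy": 0,"wz": -0.35},
    {"x": 1,"y": -0.67,"z": -0.09,"wx": 0,"wy": 0,"wz": -0.35},
    {"x": 1,"y": -0.67,"z": -0.09,"wx": 0,"wy": 0,"wz": -0.35},
    {"x": 1,"y": -0.67,"z": -0.09,"wx": 0,"wy": 0,"wz": -0.35},
    {"x": 1,"y": -0.67,"z": -0.09,"wx": 0,"wy": 0,"wz": -0.35},
  ],
  hand=0.2,
)

```text
t: 2.78
eef_pos: [0.4237, -0.3913, 0.2495]
tool_rot: [0.0, 0.706, 0.708, 0.0]
contact_force: [0.2, -0.1, 0.4]
gripper_width: 0.6
```

```bash
python3 w.py w2.png cart_a puck; python3 g.py 0.45 -0.345 0.25 0
```

```text
2.7833 [ 0.4237 -0.3913  0.2495] 0.6003987715527956
cam [ 0.425 -0.314  0.393] [ 0.   -0.3  -0.95]
cart_a [311.4 131.4] 0.97 [ 0.4191 -0.3446  0.004 ]
cart_a [277.9 237.5] 0.81 [ 0.3719 -0.4908  0.004 ]
cart_a [371.1 133.2] 0.69 [ 0.4946 -0.3465  0.004 ]
cart_a [355.  232.7] 0.65 [ 0.4801 -0.483   0.004 ]
puck [437.   86.7] 0.61 [ 0.5714 -0.2908  0.004 ]
[ 0.2336  0.1317 -0.0036 -0.     -0.     -0.0013]
```

View pics/w2.png

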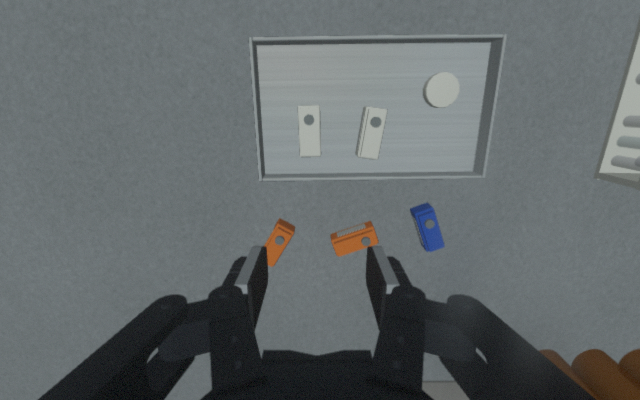

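Fourth picture: white cartridges at (310,131) and (371,133), puck at (441,90). The right cartridge is turned slightly. Two orange and one blue look-alikes lie outside the tray.

```bash
cat > c.py <<'E'
from h import *
c=cal('wrist');im=cv2.imread('pics/w2.png');g=im.astype(int).min(2)
m=((g>195)).astype(np.uint8)
n,l,st,ce=cv2.connectedComponentsWithStats(m)
S=cal('scene');D=cal('side')
for i in range(1,n):
    if 200<st[i,4]<3000 and st[i,1]<180 and 255<st[i,0]<500:
        q=np.argwhere(l==i)[:,::-1]
        P=np.array([atz(c,x,.034)[:2] for x in q]).astype(np.float32)
        print(st[i].tolist(),cv2.minAreaRect(P*1000))
        z,_=tri([(c,ce[i]),(S,(217,230) if ce[i][0]<340 else (229,247))]);print(z.round(4))
for uv in [(309,120),(376,122)]: print('noz',atz(c,uv,.038).round(4))
for o,w in [((311.4,131.4),(217,230)),((371.1,133.2),(229,247))]: pass
E
python3 c.py; python3 g.py 0.417 -0.345 0.1 0
```

```text
noz [ 0.4171 -0.3294  0.038 ]
noz [ 0.4935 -0.3318  0.038 ]
[ 0.2329 -0.0333  0.7464 -0.     -0.     -0.0013]
```

```bash
sed -i "s/m=((g>195)).*/print(g[130,295:400:3]);T=int(__import__('sys').argv[1]);m=(g>T).astype(np.uint8)/" c.py; python3 c.py 175;python3 c.py 190
```

```text
[143 134 168 170 169 170 169 168 151 141 144 142 145 142 144 141 143 144
 144 145 145 138 127 147 169 168 168 168 169 161 143 142 145 145 145]
noz [ 0.4171 -0.3294  0.038 ]
noz [ 0.4935 -0.3318  0.038 ]
[143 134 168 170 169 170 169 168 151 141 144 142 145 142 144 141 143 144
 144 145 145 138 127 147 169 168 168 168 169 161 143 142 145 145 145]
noz [ 0.4171 -0.3294  0.038 ]
noz [ 0.4935 -0.3318  0.038 ]
```

```bash
sed -i "s/print(g\[.*\]);T/T/" c.py; python3 c.py 160
```

```text
[427, 72, 32, 35, 865] ((566.8970947265625, -296.6783752441406), (34.74961853027344, 35.979248046875), 7.701284408569336)
[ 0.54   -0.3277  0.0913]
[298, 106, 22, 50, 852] ((416.5240173339844, -341.87554931640625), (23.101341247558594, 55.98754119873047), 1.458020806312561)
[ 0.4166 -0.3427  0.0235]
[361, 107, 26, 51, 754] ((489.8619689941406, -344.1631164550781), (56.28219985961914, 23.17085075378418), 81.8592529296875)
[ 0.4921 -0.3452  0.0264]
noz [ 0.4171 -0.3294  0.038 ]
noz [ 0.4935 -0.3318  0.038 ]
```

```bash
python3 g.py 0.4165 -0.343 0.08 1.5
```

```text
[ 0.2429 -0.0358  0.8464 -0.     -0.     -0.0096]
```

jog_arm(
  plan=[
    {"x": 0.12,"y": -0.018,"z": 0.15,"wx": 0,"wy": 0,"wz": -0.0096},
    {"x": 0.243,"y": -0.036,"z": 0.35,"wx": 0,"wy": 0,"wz": -0.0096},
    {"x": 0.243,"y": -0.036,"z": 0.5,"wx": 0,"wy": 0,"wz": -0.0096},
    {"x": 0.243,"y": -0.036,"z": 0.65,"wx": 0,"wy": 0,"wz": -0.0096},
    {"x": 0.243,"y": -0.036,"z": 0.78,"wx": 0,"wy": 0,"wz": -0.0096},
    {"x": 0.243,"y": -0.036,"z": 0.84,"wx": 0,"wy": 0,"wz": -0.0096},
    {"x": 0.243,"y": -0.036,"z": 0.846,"wx": 0,"wy": 0,"wz": -0.0096},
    {"x": 0.243,"y": -0.036,"z": 0.846,"wx": 0,"wy": 0,"wz": -0.0096},
    {"x": 0.243,"y": -0.036,"z": 0.846,"wx": 0,"wy": 0,"wz": -0.0096},
  ],
  hand=0.05,
)

```text
t: 3.68
eef_pos: [0.4175, -0.3438, 0.0816]
tool_rot: [0.001, 0.698, 0.716, 0.0]
contact_force: [0.0, 0.4, 0.0]
gripper_width: 0.518
```

```bash
python3 g.py 0.4165 -0.343 0.007 1.5; python3 w.py w3.png cart_a
```

```text
[ 4.800e-03 -5.800e-03  3.727e-01  6.000e-04  5.000e-04 -3.000e-04]
3.6833 [ 0.4175 -0.3438  0.0816] 0.5182197846858014
cam [ 0.417 -0.266  0.225] [ 0.01 -0.3  -0.95]
cart_a [261.4 357.3] 0.78 [ 0.3725 -0.4889  0.004 ]
cart_a [411.  214.3] 0.75 [ 0.4934 -0.3452  0.004 ]
cart_a [313.2 210.2] 0.7 [ 0.417  -0.3438  0.004 ]
cart_a [372.6 353.1] 0.62 [ 0.4748 -0.4816  0.004 ]
```

View pics/w3.png

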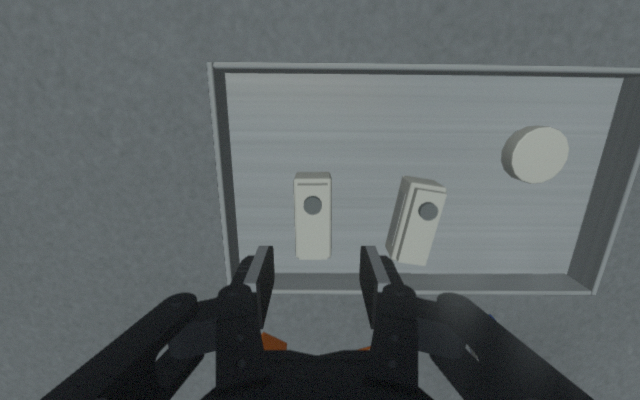

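Fifth picture: cartridge 1 at (313,215) is centred between the fingers, and its position agrees at (0.417, -0.344). I'll descend and grip.

jog_arm(
  plan=[
    {"x": 0.005,"y": -0.004,"z": 0.12,"wx": 0,"wy": 0,"wz": 0},
    {"x": 0.005,"y": -0.004,"z": 0.24,"wx": 0,"wy": 0,"wz": 0},
    {"x": 0.005,"y": -0.004,"z": 0.33,"wx": 0,"wy": 0,"wz": 0},
    {"x": 0.005,"y": -0.004,"z": 0.365,"wx": 0,"wy": 0,"wz": 0},
    {"x": 0.005,"y": -0.004,"z": 0.37,"wx": 0,"wy": 0,"wz": 0},
    {"x": 0.005,"y": -0.004,"z": 0.37,"wx": 0,"wy": 0,"wz": 0},
  ],
)

```text
t: 4.28
eef_pos: [0.4175, -0.3434, 0.0086]
tool_rot: [0.002, 0.698, 0.716, 0.0]
contact_force: [0.2, -0.2, 1.0]
gripper_width: 0.528
```

jog_arm(
  plan=[
    {"x": 0,"y": 0,"z": 0,"wx": 0,"wy": 0,"wz": 0},
    {"x": 0,"y": 0,"z": 0,"wx": 0,"wy": 0,"wz": 0},
    {"x": 0,"y": 0,"z": 0,"wx": 0,"wy": 0,"wz": 0},
    {"x": 0,"y": 0,"z": 0,"wx": 0,"wy": 0,"wz": 0},
    {"x": 0,"y": 0,"z": 0,"wx": 0,"wy": 0,"wz": 0},
    {"x": 0,"y": 0,"z": 0,"wx": 0,"wy": 0,"wz": 0},
    {"x": 0,"y": 0,"z": 0,"wx": 0,"wy": 0,"wz": 0},
  ],
  hand=-1,
  grip_force=30,
)

```text
t: 4.87
eef_pos: [0.4185, -0.3442, 0.0102]
tool_rot: [0.003, 0.698, 0.716, 0.0]
contact_force: [-0.7, 0.9, 6.3]
gripper_width: 0.296
```

jog_arm(
  plan=[
    {"x": 0,"y": 0,"z": -0.1,"wx": 0,"wy": 0,"wz": 0},
    {"x": 0,"y": 0,"z": -0.3,"wx": 0,"wy": 0,"wz": 0},
    {"x": 0,"y": 0,"z": -0.5,"wx": 0,"wy": 0,"wz": 0},
    {"x": 0,"y": 0,"z": -0.7,"wx": 0,"wy": 0,"wz": 0},
    {"x": 0.1,"y": 0.02,"z": -0.9,"wx": 0,"wy": 0,"wz": 0},
    {"x": 0.25,"y": 0.04,"z": -1,"wx": 0,"wy": 0,"wz": 0},
    {"x": 0.4,"y": 0.06,"z": -1,"wx": 0,"wy": 0,"wz": 0},
    {"x": 0.6,"y": 0.1,"z": -1,"wx": 0,"wy": 0,"wz": 0},
    {"x": 0.8,"y": 0.12,"z": -1,"wx": 0,"wy": 0,"wz": 0},
    {"x": 1,"y": 0.14,"z": -1,"wx": 0,"wy": 0,"wz": 0},
  ],
)

```text
t: 5.7
eef_pos: [0.4405, -0.1412, 0.2105]
tool_rot: [0.004, 0.698, 0.716, 0.001]
contact_force: [1.9, 0.6, -0.5]
gripper_width: 0.297
```

jog_arm(
  plan=[
    {"x": 0.2,"y": 0.02,"z": -0.2,"wx": 0,"wy": 0,"wz": 0},
    {"x": 0.4,"y": 0.04,"z": -0.3,"wx": 0,"wy": 0,"wz": 0},
    {"x": 0.6,"y": 0.06,"z": -0.3,"wx": 0,"wy": 0,"wz": 0},
    {"x": 0.8,"y": 0.08,"z": -0.3,"wx": 0,"wy": 0,"wz": 0},
    {"x": 1,"y": 0.1,"z": -0.3,"wx": 0,"wy": 0,"wz": 0},
  ],
)

```text
t: 6.12
eef_pos: [0.4544, 0.0485, 0.2712]
tool_rot: [0.006, 0.699, 0.715, 0.002]
contact_force: [0.5, -0.2, -1.0]
gripper_width: 0.295
```

jog_arm(
  plan=[
    {"x": 0.2,"y": 0.02,"z": 0,"wx": 0,"wy": 0,"wz": 0},
    {"x": 0.4,"y": 0.04,"z": 0,"wx": 0,"wy": 0,"wz": 0},
    {"x": 0.6,"y": 0.06,"z": 0,"wx": 0,"wy": 0,"wz": 0},
    {"x": 0.8,"y": 0.08,"z": 0,"wx": 0,"wy": 0,"wz": 0},
    {"x": 1,"y": 0.1,"z": 0,"wx": 0,"wy": 0,"wz": 0},
    {"x": 1,"y": 0.1,"z": 0,"wx": 0,"wy": 0,"wz": 0},
  ],
)

```text
t: 6.62
eef_pos: [0.4678, 0.258, 0.2714]
tool_rot: [0.004, 0.695, 0.719, 0.004]
contact_force: [0.3, 1.3, 0.1]
gripper_width: 0.296
```

```bash
python3 w.py w4.png tote jar handle bottle; python3 g.py 0.475 0.30 0.16 0
```

```text
6.6167 [0.4678 0.258  0.2714] 0.2959980093095682
cam [0.465 0.335 0.415] [ 0.02 -0.3  -0.95]
tote [365.8 128.3] 0.77 [0.5371 0.3095 0.004 ]
tote [505.1 190.9] 0.3 [0.7446 0.2295 0.004 ]
jar [434.4 118.6] 0.81 [0.6272 0.3253 0.004 ]
handle [321.4 351.7] 0.64 [ 0.4927 -0.063   0.004 ]
bottle [503.9 191.5] 0.72 [0.7431 0.2285 0.004 ]
[0.2675 0.0252 0.5495 0.0036 0.0024 0.0069]
```

View pics/w4.png

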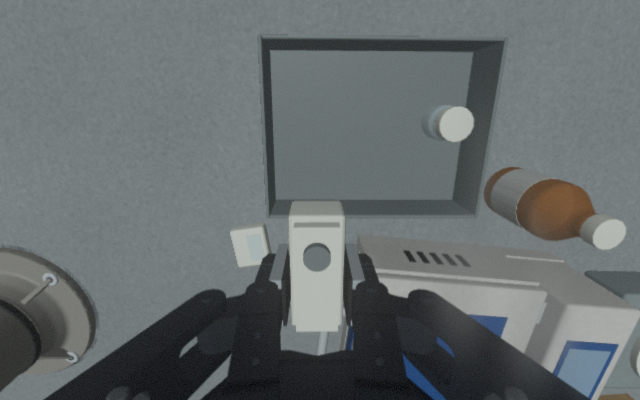

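Sixth picture: the cartridge is held upright at (317,265). The tote spans (262..505, 38..216), with the jar at (452,124) at its far +x end. The place point at (0.475, 0.305) is free.

jog_arm(
  plan=[
    {"x": 0.15,"y": 0.015,"z": 0,"wx": 0,"wy": 0,"wz": 0.004},
    {"x": 0.29,"y": 0.025,"z": 0.1,"wx": 0,"wy": 0,"wz": 0.007},
    {"x": 0.29,"y": 0.025,"z": 0.3,"wx": 0,"wy": 0,"wz": 0.007},
    {"x": 0.29,"y": 0.025,"z": 0.48,"wx": 0,"wy": 0,"wz": 0.007},
    {"x": 0.29,"y": 0.025,"z": 0.64,"wx": 0,"wy": 0,"wz": 0.007},
    {"x": 0.29,"y": 0.025,"z": 0.8,"wx": 0,"wy": 0,"wz": 0.007},
    {"x": 0.29,"y": 0.025,"z": 0.92,"wx": 0,"wy": 0,"wz": 0.007},
    {"x": 0.29,"y": 0.025,"z": 1,"wx": 0,"wy": 0,"wz": 0.007},
    {"x": 0.29,"y": 0.025,"z": 1,"wx": 0,"wy": 0,"wz": 0.007},
  ],
)

```text
t: 7.62
eef_pos: [0.4748, 0.3, 0.0666]
tool_rot: [0.007, 0.708, 0.706, -0.002]
contact_force: [-1.4, -1.0, -0.8]
gripper_width: 0.295
```

```bash
python3 g.py 0.475 0.305 0.012 0
```

```text
[ 0.0283 -0.0009  0.2727  0.0021  0.0038 -0.001 ]
```

jog_arm(
  plan=[
    {"x": 0.02,"y": 0,"z": 0.12,"wx": 0.002,"wy": 0.004,"wz": 0},
    {"x": 0.02,"y": 0,"z": 0.2,"wx": 0.002,"wy": 0.004,"wz": 0},
    {"x": 0.02,"y": 0,"z": 0.25,"wx": 0.002,"wy": 0.004,"wz": 0},
    {"x": 0.02,"y": 0,"z": 0.27,"wx": 0.002,"wy": 0.004,"wz": 0},
    {"x": 0.02,"y": 0,"z": 0.275,"wx": 0.002,"wy": 0.004,"wz": 0},
    {"x": 0.02,"y": 0,"z": 0.275,"wx": 0.002,"wy": 0.004,"wz": 0},
    {"x": 0.02,"y": 0,"z": 0.275,"wx": 0.002,"wy": 0.004,"wz": 0},
  ],
)

```text
t: 8.2
eef_pos: [0.4759, 0.3039, 0.0128]
tool_rot: [0.0, 0.708, 0.706, 0.001]
contact_force: [-0.0, -0.5, -0.2]
gripper_width: 0.295
```

jog_arm(
  plan=[
    {"x": 0,"y": 0,"z": 0,"wx": 0,"wy": 0,"wz": 0},
    {"x": 0,"y": 0,"z": 0,"wx": 0,"wy": 0,"wz": 0},
    {"x": 0,"y": 0,"z": 0,"wx": 0,"wy": 0,"wz": 0},
    {"x": 0,"y": 0,"z": 0,"wx": 0,"wy": 0,"wz": 0},
    {"x": 0,"y": 0,"z": -0.1,"wx": 0,"wy": 0,"wz": 0},
    {"x": 0,"y": 0,"z": -0.3,"wx": 0,"wy": 0,"wz": 0},
    {"x": 0,"y": 0,"z": -0.5,"wx": 0,"wy": 0,"wz": 0},
    {"x": 0,"y": 0,"z": -0.7,"wx": 0,"wy": 0,"wz": 0},
    {"x": 0,"y": 0,"z": -0.9,"wx": 0,"wy": 0,"wz": 0},
    {"x": -0.1,"y": 0,"z": -1,"wx": 0,"wy": 0,"wz": 0},
    {"x": -0.3,"y": 0,"z": -1,"wx": 0,"wy": 0,"wz": 0},
    {"x": -0.3,"y": 0,"z": -1,"wx": 0,"wy": 0,"wz": 0},
  ],
  hand=0.0,
)

```text
t: 9.2
eef_pos: [0.477, 0.2364, 0.2136]
tool_rot: [0.003, 0.711, 0.703, 0.0]
contact_force: [0.2, -2.3, -1.1]
gripper_width: 0.497
```

```bash
python3 w.py w5.png cart_a jar; python3 g.py 0.45 -0.345 0.27 0
```

```text
9.2 [0.477  0.2364 0.2136] 0.4973321209880524
cam [0.479 0.314 0.357] [ 0.   -0.3  -0.95]
cart_a [315.3 113.9] 0.91 [0.4792 0.3047 0.004 ]
cart_a [366.2 110.5] 0.52 [0.5364 0.3079 0.004 ]
jar [452.3  97.1] 0.58 [0.6318 0.3215 0.004 ]
[-2.9401e+00 -1.1240e-01 -2.9130e-01  7.0000e-04 -5.0000e-04 -1.4000e-03]
```

jog_arm(
  plan=[
    {"x": -0.1,"y": -0.03,"z": -0.2,"wx": 0,"wy": 0,"wz": 0},
    {"x": -0.3,"y": -0.05,"z": -0.25,"wx": 0,"wy": 0,"wz": 0},
    {"x": -0.5,"y": -0.05,"z": -0.25,"wx": 0,"wy": 0,"wz": 0},
    {"x": -0.7,"y": -0.05,"z": -0.25,"wx": 0,"wy": 0,"wz": 0},
    {"x": -0.9,"y": -0.05,"z": -0.25,"wx": 0,"wy": 0,"wz": 0},
    {"x": -1,"y": -0.05,"z": -0.25,"wx": 0,"wy": 0,"wz": 0},
  ],
)

```text
t: 9.85
eef_pos: [0.4639, 0.0392, 0.2619]
tool_rot: [0.0, 0.71, 0.705, 0.0]
contact_force: [0.2, -0.3, -1.1]
gripper_width: 0.502
```

jog_arm(
  plan=[
    {"x": -0.2,"y": 0,"z": 0,"wx": 0,"wy": 0,"wz": 0.01},
    {"x": -0.4,"y": 0,"z": 0,"wx": 0,"wy": 0,"wz": 0.02},
    {"x": -0.6,"y": 0,"z": 0,"wx": 0,"wy": 0,"wz": 0.04},
    {"x": -0.8,"y": 0,"z": 0,"wx": 0,"wy": 0,"wz": 0.044},
    {"x": -1,"y": 0,"z": 0,"wx": 0,"wy": 0,"wz": 0.044},
    {"x": -1,"y": 0,"z": 0,"wx": 0,"wy": 0,"wz": 0.044},
  ],
)

```text
t: 10.35
eef_pos: [0.4618, -0.1683, 0.261]
tool_rot: [0.001, 0.76, 0.65, -0.001]
contact_force: [0.5, -0.6, 0.3]
gripper_width: 0.497
```

```bash
python3 g.py 0.490 -0.344 0.15 -8
```

```text
[-8.453e-01  2.745e-01  5.570e-01  1.000e-04  7.000e-04 -4.700e-03]
```

jog_arm(
  plan=[
    {"x": -0.2,"y": 0.07,"z": 0,"wx": 0,"wy": 0,"wz": -0.005},
    {"x": -0.4,"y": 0.14,"z": 0,"wx": 0,"wy": 0,"wz": -0.005},
    {"x": -0.6,"y": 0.2,"z": 0.1,"wx": 0,"wy": 0,"wz": -0.005},
    {"x": -0.78,"y": 0.26,"z": 0.25,"wx": 0,"wy": 0,"wz": -0.005},
    {"x": -0.845,"y": 0.275,"z": 0.4,"wx": 0,"wy": 0,"wz": -0.005},
    {"x": -0.845,"y": 0.275,"z": 0.557,"wx": 0,"wy": 0,"wz": -0.005},
    {"x": -0.845,"y": 0.275,"z": 0.7,"wx": 0,"wy": 0,"wz": -0.005},
    {"x": -0.845,"y": 0.275,"z": 0.85,"wx": 0,"wy": 0,"wz": -0.005},
    {"x": -0.845,"y": 0.275,"z": 0.9,"wx": 0,"wy": 0,"wz": -0.005},
    {"x": -0.845,"y": 0.275,"z": 0.9,"wx": 0,"wy": 0,"wz": -0.005},
  ],
)

```text
t: 11.18
eef_pos: [0.4892, -0.3416, 0.0782]
tool_rot: [-0.002, 0.754, 0.657, -0.001]
contact_force: [0.6, -1.5, -0.2]
gripper_width: 0.5
```

```bash
python3 w.py w6.png cart_a puck; sed -i 's/w2.png/w6.png/;s/<180/<300/;s/255<st/100<st/' c.py; python3 c.py 160|grep '((';  python3 g.py 0.490 -0.344 0.01 -8
```

```text
11.1833 [ 0.4892 -0.3416  0.0782] 0.49995987529239455
cam [ 0.502 -0.265  0.222] [-0.04 -0.3  -0.95]
cart_a [212.5 373.1] 0.76 [ 0.3732 -0.4862  0.004 ]
cart_a [323.1 359. ] 0.49 [ 0.4774 -0.4829  0.004 ]
puck [421.3 133.8] 0.85 [ 0.572  -0.2932  0.004 ]
[-0.0004 -0.01    0.3654  0.0009  0.0009  0.0006]
```

View pics/w6.png

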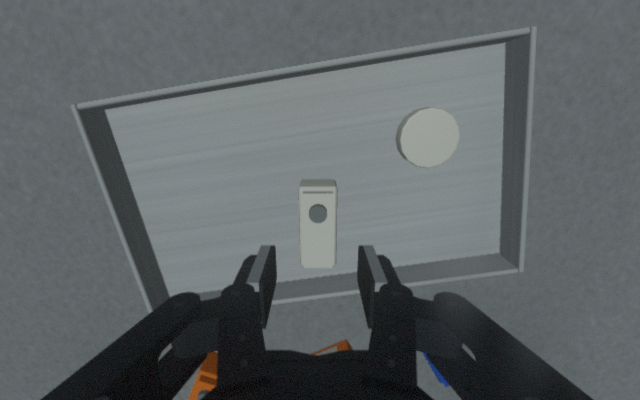

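Seventh picture: cartridge 2 at (318,225) is aligned and centred between the fingers at (268..368). I'll descend and grip.

jog_arm(
  plan=[
    {"x": -0.005,"y": 0,"z": 0.12,"wx": 0,"wy": 0,"wz": 0},
    {"x": -0.005,"y": 0,"z": 0.24,"wx": 0,"wy": 0,"wz": 0},
    {"x": -0.005,"y": 0,"z": 0.32,"wx": 0,"wy": 0,"wz": 0},
    {"x": -0.005,"y": 0,"z": 0.355,"wx": 0,"wy": 0,"wz": 0},
    {"x": -0.005,"y": 0,"z": 0.36,"wx": 0,"wy": 0,"wz": 0},
    {"x": -0.005,"y": 0,"z": 0.36,"wx": 0,"wy": 0,"wz": 0},
  ],
)

```text
t: 11.83
eef_pos: [0.4929, -0.3456, 0.0125]
tool_rot: [0.003, 0.754, 0.657, 0.0]
contact_force: [-0.3, -0.5, 0.6]
gripper_width: 0.499
```

jog_arm(
  plan=[
    {"x": 0,"y": 0,"z": 0,"wx": 0,"wy": 0,"wz": 0},
    {"x": 0,"y": 0,"z": 0,"wx": 0,"wy": 0,"wz": 0},
    {"x": 0,"y": 0,"z": 0,"wx": 0,"wy": 0,"wz": 0},
    {"x": 0,"y": 0,"z": 0,"wx": 0,"wy": 0,"wz": 0},
    {"x": 0,"y": 0,"z": 0,"wx": 0,"wy": 0,"wz": 0},
    {"x": 0,"y": 0,"z": 0,"wx": 0,"wy": 0,"wz": 0},
    {"x": 0,"y": 0,"z": 0,"wx": 0,"wy": 0,"wz": 0},
  ],
  hand=-1,
  grip_force=30,
)

```text
t: 12.42
eef_pos: [0.4944, -0.3464, 0.0145]
tool_rot: [0.005, 0.754, 0.657, 0.001]
contact_force: [0.1, -0.0, 7.1]
gripper_width: 0.296
```

jog_arm(
  plan=[
    {"x": 0,"y": 0,"z": -0.1,"wx": 0,"wy": 0,"wz": 0},
    {"x": 0,"y": 0,"z": -0.3,"wx": 0,"wy": 0,"wz": 0},
    {"x": 0,"y": 0,"z": -0.5,"wx": 0,"wy": 0,"wz": 0},
    {"x": 0,"y": 0,"z": -0.7,"wx": 0,"wy": 0,"wz": 0},
    {"x": 0.1,"y": 0,"z": -0.9,"wx": 0,"wy": 0,"wz": -0.01},
    {"x": 0.25,"y": 0,"z": -1,"wx": 0,"wy": 0,"wz": -0.02},
    {"x": 0.4,"y": 0,"z": -1,"wx": 0,"wy": 0,"wz": -0.03},
    {"x": 0.6,"y": 0,"z": -1,"wx": 0,"wy": 0,"wz": -0.044},
    {"x": 0.8,"y": 0,"z": -1,"wx": 0,"wy": 0,"wz": -0.044},
    {"x": 1,"y": 0,"z": -1,"wx": 0,"wy": 0,"wz": -0.044},
  ],
)

```text
t: 13.25
eef_pos: [0.5204, -0.1456, 0.2146]
tool_rot: [0.006, 0.707, 0.707, 0.001]
contact_force: [1.2, -0.3, -0.8]
gripper_width: 0.298
```

```bash
python3 g.py 0.545 0.305 0.27 0
```

```text
[ 2.251e+00  1.253e-01 -2.918e-01  2.800e-03  2.200e-03 -0.000e+00]
```

jog_arm(
  plan=[
    {"x": 0.2,"y": 0.01,"z": -0.2,"wx": 0,"wy": 0,"wz": 0},
    {"x": 0.4,"y": 0.02,"z": -0.3,"wx": 0,"wy": 0,"wz": 0},
    {"x": 0.6,"y": 0.03,"z": -0.3,"wx": 0,"wy": 0,"wz": 0},
    {"x": 0.8,"y": 0.04,"z": -0.3,"wx": 0,"wy": 0,"wz": 0},
    {"x": 1,"y": 0.05,"z": -0.3,"wx": 0,"wy": 0,"wz": 0},
  ],
)

```text
t: 13.67
eef_pos: [0.5296, 0.0444, 0.2752]
tool_rot: [0.007, 0.707, 0.707, 0.002]
contact_force: [0.3, 0.4, -1.3]
gripper_width: 0.297
```

jog_arm(
  plan=[
    {"x": 0.2,"y": 0.02,"z": 0,"wx": 0,"wy": 0,"wz": 0},
    {"x": 0.4,"y": 0.03,"z": 0,"wx": 0,"wy": 0,"wz": 0},
    {"x": 0.6,"y": 0.04,"z": 0,"wx": 0,"wy": 0,"wz": 0},
    {"x": 0.8,"y": 0.05,"z": 0,"wx": 0,"wy": 0,"wz": 0},
    {"x": 1,"y": 0.06,"z": 0,"wx": 0,"wy": 0,"wz": 0},
    {"x": 1,"y": 0.06,"z": 0,"wx": 0,"wy": 0,"wz": 0},
  ],
)

```text
t: 14.17
eef_pos: [0.5392, 0.2545, 0.2751]
tool_rot: [0.005, 0.703, 0.711, 0.004]
contact_force: [-1.8, 0.6, 0.1]
gripper_width: 0.296
```

```bash
python3 w.py w7.png cart_a jar;python3 g.py 0.545 0.305 0.09 0
```

```text
14.1667 [0.5392 0.2545 0.2751] 0.2958710144081371
cam [0.538 0.332 0.418] [ 0.02 -0.3  -0.95]
cart_a [268.2 125.1] 0.9 [0.4797 0.3067 0.004 ]
cart_a [209.6 240.5] 0.74 [0.3857 0.1376 0.004 ]
cart_a [316.7 250.6] 0.58 [0.5466 0.1217 0.004 ]
jar [381.2 113.2] 0.69 [0.6297 0.3237 0.004 ]
[3.106e-01 5.400e-03 9.183e-01 4.000e-03 2.600e-03 1.000e-04]
```

jog_arm(
  plan=[
    {"x": 0.15,"y": 0.01,"z": 0,"wx": 0,"wy": 0,"wz": 0},
    {"x": 0.3,"y": 0.015,"z": 0.1,"wx": 0.004,"wy": 0.003,"wz": 0},
    {"x": 0.31,"y": 0.015,"z": 0.3,"wx": 0.004,"wy": 0.003,"wz": 0},
    {"x": 0.31,"y": 0.015,"z": 0.48,"wx": 0.004,"wy": 0.003,"wz": 0},
    {"x": 0.31,"y": 0.015,"z": 0.64,"wx": 0.004,"wy": 0.003,"wz": 0},
    {"x": 0.31,"y": 0.015,"z": 0.8,"wx": 0.004,"wy": 0.003,"wz": 0},
    {"x": 0.31,"y": 0.015,"z": 0.92,"wx": 0.004,"wy": 0.003,"wz": 0},
    {"x": 0.31,"y": 0.015,"z": 1,"wx": 0.004,"wy": 0.003,"wz": 0},
    {"x": 0.31,"y": 0.015,"z": 1,"wx": 0.004,"wy": 0.003,"wz": 0},
  ],
)

```text
t: 15.07
eef_pos: [0.5461, 0.3003, 0.07]
tool_rot: [-0.0, 0.708, 0.706, -0.003]
contact_force: [-0.0, -0.9, -0.0]
gripper_width: 0.294
```

```bash
python3 g.py 0.545 0.305 0.016 0
```

```text
[ 0.0246 -0.0043  0.2701 -0.0015  0.0012 -0.0009]
```

jog_arm(
  plan=[
    {"x": 0.02,"y": -0.005,"z": 0.12,"wx": 0,"wy": 0,"wz": 0},
    {"x": 0.02,"y": -0.005,"z": 0.2,"wx": 0,"wy": 0,"wz": 0},
    {"x": 0.02,"y": -0.005,"z": 0.25,"wx": 0,"wy": 0,"wz": 0},
    {"x": 0.02,"y": -0.005,"z": 0.266,"wx": 0,"wy": 0,"wz": 0},
    {"x": 0.02,"y": -0.005,"z": 0.27,"wx": 0,"wy": 0,"wz": 0},
    {"x": 0.02,"y": -0.005,"z": 0.27,"wx": 0,"wy": 0,"wz": 0},
    {"x": 0.02,"y": -0.005,"z": 0.27,"wx": 0,"wy": 0,"wz": 0},
  ],
)

```text
t: 15.65
eef_pos: [0.5458, 0.3044, 0.0174]
tool_rot: [-0.0, 0.708, 0.706, -0.002]
contact_force: [0.3, 0.3, -0.7]
gripper_width: 0.299
```

jog_arm(
  plan=[
    {"x": 0,"y": 0,"z": 0,"wx": 0,"wy": 0,"wz": 0},
    {"x": 0,"y": 0,"z": 0,"wx": 0,"wy": 0,"wz": 0},
    {"x": 0,"y": 0,"z": 0,"wx": 0,"wy": 0,"wz": 0},
    {"x": 0,"y": 0,"z": 0,"wx": 0,"wy": 0,"wz": 0},
    {"x": 0,"y": 0,"z": -0.1,"wx": 0,"wy": 0,"wz": 0},
    {"x": 0,"y": 0,"z": -0.3,"wx": 0,"wy": 0,"wz": 0},
    {"x": 0,"y": 0,"z": -0.5,"wx": 0,"wy": 0,"wz": 0},
    {"x": 0,"y": 0,"z": -0.7,"wx": 0,"wy": 0,"wz": 0},
    {"x": 0,"y": 0,"z": -0.9,"wx": 0,"wy": 0,"wz": 0},
    {"x": -0.2,"y": -0.1,"z": -1,"wx": 0,"wy": 0,"wz": 0},
    {"x": -0.4,"y": -0.2,"z": -1,"wx": 0,"wy": 0,"wz": 0},
    {"x": -0.4,"y": -0.2,"z": -1,"wx": 0,"wy": 0,"wz": 0},
  ],
  hand=0.0,
)

```text
t: 16.65
eef_pos: [0.5048, 0.22, 0.2187]
tool_rot: [0.002, 0.709, 0.705, -0.003]
contact_force: [-1.5, -1.6, -0.9]
gripper_width: 0.501
```

```bash
python3 w.py w8.png cart_a jar handle; cat > d.py <<'E'
from h import *
cs={}
for n in ['scene','side','wrist']:
    cs[n],_=shot(n,n+'8.png')
    for t in ['cart_a','handle','hinge','analyser']:
        print(n,t,[(np.round(x['location'],1).tolist(),round(x['confidence'],2)) for x in finder.place_of(n,t)[:4]])
E
python3 d.py
```

```text
16.65 [0.5048 0.22   0.2187] 0.5014516522535637
cam [0.507 0.298 0.361] [-0.   -0.31 -0.95]
cart_a [354.9  98.4] 0.88 [0.55   0.3039 0.004 ]
cart_a [290.6  97.1] 0.55 [0.4777 0.3057 0.004 ]
jar [429.5  80.9] 0.55 [0.632 0.322 0.004]
handle [295.1 363.9] 0.57 [ 0.4722 -0.0768  0.004 ]
scene cart_a [([166.2, 253.5], 0.87), ([205.7, 298.8], 0.85), ([182.1, 276.2], 0.7), ([391.6, 151.4], 0.62)]
scene handle [([335.7, 163.5], 0.87)]
scene hinge [([387.6, 214.2], 0.8)]
scene analyser []
side cart_a [([256.8, 309.2], 0.82), ([395.0, 171.3], 0.74), ([287.3, 322.8], 0.56), ([362.0, 174.9], 0.48)]
side handle [([335.4, 219.5], 0.62)]
side hinge [([250.0, 192.3], 0.76)]
side analyser [([269.0, 233.3], 0.62)]
wrist cart_a [([290.2, 102.6], 0.8), ([353.0, 104.0], 0.78)]
wrist handle []
wrist hinge []
wrist analyser [([436.4, 314.1], 0.56)]
```

```bash
cat > e.py <<'E'
from h import *
S=cal('scene');D=cal('side')
print(tri([(S,(336,162.5)),(D,(335.2,220))]),tri([(S,(391,216)),(D,(251,193))]))
E
python3 e.py; python3 g.py 0.478 0.02 0.25 -4.8
```

```text
(array([0.4799954 , 0.04356783, 0.10402032]), [np.float64(0.004439755085210449), np.float64(0.004439755085210568)]) (array([0.73455659, 0.02334194, 0.10844513]), [np.float64(0.0043389895624164785), np.float64(0.004338989562416509)])
[-1.0263e+00 -1.3770e-01 -1.5820e-01 -9.0000e-04  9.0000e-04  2.5600e-02]
```

jog_arm(
  plan=[
    {"x": -0.2,"y": -0.03,"z": -0.1,"wx": 0,"wy": 0,"wz": 0.01},
    {"x": -0.4,"y": -0.06,"z": -0.16,"wx": 0,"wy": 0,"wz": 0.02},
    {"x": -0.6,"y": -0.1,"z": -0.16,"wx": 0,"wy": 0,"wz": 0.025},
    {"x": -0.8,"y": -0.13,"z": -0.16,"wx": 0,"wy": 0,"wz": 0.025},
    {"x": -0.95,"y": -0.14,"z": -0.16,"wx": 0,"wy": 0,"wz": 0.025},
    {"x": -1,"y": -0.14,"z": -0.16,"wx": 0,"wy": 0,"wz": 0.025},
    {"x": -1,"y": -0.14,"z": -0.16,"wx": 0,"wy": 0,"wz": 0.025},
  ],
)

```text
t: 18.18
eef_pos: [0.4774, 0.0217, 0.2504]
tool_rot: [0.0, 0.738, 0.675, -0.002]
contact_force: [0.5, 0.9, -0.2]
gripper_width: 0.5
```

```bash
python3 w.py w9.png handle hinge; sed -n 1,1p /dev/null
```

```text
18.1833 [0.4774 0.0217 0.2504] 0.5002894860193559
cam [0.486 0.099 0.393] [-0.03 -0.3  -0.95]
handle [318.5 170.7] 0.89 [0.481  0.0167 0.004 ]
hinge [586.1 165.7] 0.92 [ 0.8327 -0.0067  0.004 ]
hinge [262.4 265.1] 0.65 [ 0.3876 -0.1158  0.004 ]
```

View pics/w9.png

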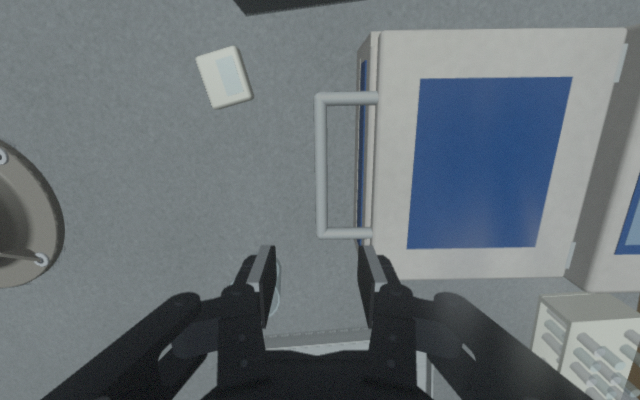

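Eighth picture: the handle bar runs from (320,99) to (321,234). The hatch front edge is at column 372, and the struts are at both ends.

```bash
cat > e.py <<'E'
from h import *
W=cal('wrist');S=cal('scene');D=cal('side')
for p in [(320,99),(321,234),(318.5,170.7),(320.5,167),(586,165.7)]: print(p,atz(W,p,.11).round(4))
print(tri([(W,(319.5,169)),(S,(336,162.5)),(D,(335.2,220))]))
print(tri([(W,(586,165.7)),(S,(391,216)),(D,(251,193))]))
E
python3 e.py; python3 g.py 0.481 0.046 0.17 -4.8
```

```text
(320, 99) [0.489  0.1096 0.11  ]
(321, 234) [ 0.4801 -0.0211  0.11  ]
(318.5, 170.7) [0.4826 0.0448 0.11  ]
(320.5, 167) [0.4848 0.0482 0.11  ]
(586, 165.7) [0.7389 0.0298 0.11  ]
(array([0.48133383, 0.04398496, 0.10409004]), [np.float64(0.0026107092202429017), np.float64(0.003170087628485841), np.float64(0.005740735149174066)])
(array([0.7353353 , 0.02613154, 0.10957776]), [np.float64(0.004988353742670921), np.float64(0.0030005963569593227), np.float64(0.006583500131834957)])
[ 0.0967  0.0093  0.4027 -0.0007  0.0006  0.0012]
```

```bash
python3 g.py 0.484 0.045 0.088 -4
```

```text
[ 9.370e-02  2.560e-02  8.126e-01 -7.000e-04  6.000e-04 -3.200e-03]
```

jog_arm(
  plan=[
    {"x": 0.09,"y": 0.025,"z": 0.1,"wx": 0,"wy": 0,"wz": -0.003},
    {"x": 0.094,"y": 0.026,"z": 0.3,"wx": 0,"wy": 0,"wz": -0.003},
    {"x": 0.094,"y": 0.026,"z": 0.45,"wx": 0,"wy": 0,"wz": -0.003},
    {"x": 0.094,"y": 0.026,"z": 0.6,"wx": 0,"wy": 0,"wz": -0.003},
    {"x": 0.094,"y": 0.026,"z": 0.7,"wx": 0,"wy": 0,"wz": -0.003},
    {"x": 0.094,"y": 0.026,"z": 0.78,"wx": 0,"wy": 0,"wz": -0.003},
    {"x": 0.094,"y": 0.026,"z": 0.812,"wx": 0,"wy": 0,"wz": -0.003},
    {"x": 0.094,"y": 0.026,"z": 0.812,"wx": 0,"wy": 0,"wz": -0.003},
    {"x": 0.094,"y": 0.026,"z": 0.812,"wx": 0,"wy": 0,"wz": -0.003},
  ],
)

```text
t: 19.08
eef_pos: [0.4844, 0.0465, 0.0885]
tool_rot: [-0.0, 0.731, 0.682, -0.001]
contact_force: [0.5, -0.4, -0.6]
gripper_width: 0.498
```

```bash
python3 w.py w10.png handle
```

```text
19.0833 [0.4844 0.0465 0.0885] 0.4975714316078293
cam [0.492 0.124 0.232] [-0.02 -0.3  -0.95]
handle [312.  295.1] 0.8 [ 0.4766 -0.0346  0.004 ]
```

View pics/w10.png

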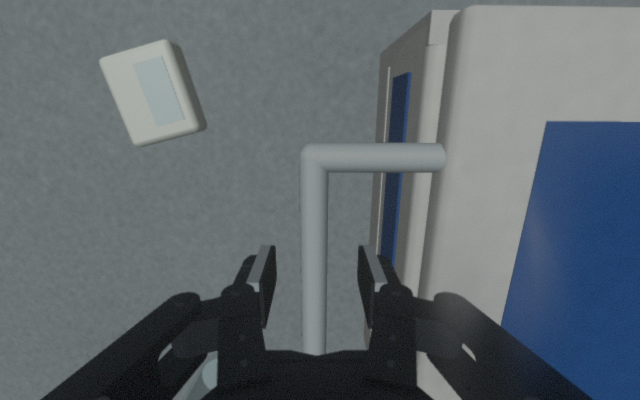

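Ninth picture: the bar at column 314 lies between the fingers (270 and 365), and the outer finger clears the hatch edge. I'll close on it.

jog_arm(
  plan=[
    {"x": 0,"y": -0.005,"z": 0,"wx": 0,"wy": 0,"wz": 0},
    {"x": 0,"y": -0.005,"z": 0,"wx": 0,"wy": 0,"wz": 0},
    {"x": 0,"y": -0.005,"z": 0,"wx": 0,"wy": 0,"wz": 0},
    {"x": 0,"y": -0.005,"z": 0,"wx": 0,"wy": 0,"wz": 0},
    {"x": 0,"y": -0.005,"z": 0,"wx": 0,"wy": 0,"wz": 0},
    {"x": 0,"y": -0.005,"z": 0,"wx": 0,"wy": 0,"wz": 0},
    {"x": 0,"y": -0.005,"z": 0,"wx": 0,"wy": 0,"wz": 0},
    {"x": 0,"y": -0.005,"z": 0,"wx": 0,"wy": 0,"wz": 0},
  ],
  hand=-1,
  grip_force=40,
)

```text
t: 19.85
eef_pos: [0.4832, 0.0462, 0.0896]
tool_rot: [0.0, 0.731, 0.682, -0.001]
contact_force: [-5.8, 0.3, 6.4]
gripper_width: 0.124
```

```bash
cat > k.py <<'E'
from h import *
import sys
# rows along the arc from current hatch angle t0 to t1 with N rows (tool axes)
t0,t1=map(float,sys.argv[1:3]);N=int(sys.argv[3]);hold=int(sys.argv[4])
s,p,r=pose();print(s['t'],p.round(4),s['contact_force'].round(2),s['gripper_width'],r.as_matrix()[:,2].round(3))
ax=np.array([np.cos(np.radians(-4)),np.sin(np.radians(-4)),0])
L=.255;h=lambda t:L*(-np.cos(t)*ax+np.array([0,0,np.sin(t)]))
u=np.linspace(0,1,N+1)[1:];u=3*u**2-2*u**3
for t in list(t0+(t1-t0)*u)+[t1]*hold: print(round(t,3),(r.inv().apply(h(t)-h(t0))/.2).round(3))
E
python3 k.py 0 0.4 11 1
```

```text
19.85 [0.4832 0.0462 0.0896] [-5.8   0.32  6.41] 0.12431813739174484 [-0.002 -0.001 -1.   ]
0.009 [-0.     0.    -0.012]
0.035 [-0.     0.001 -0.044]
0.073 [-0.     0.003 -0.093]
0.12 [-0.     0.009 -0.153]
0.173 [-0.     0.019 -0.219]
0.227 [-0.     0.032 -0.287]
0.28 [-0.001  0.049 -0.352]
0.327 [-0.001  0.067 -0.41 ]
0.365 [-0.001  0.083 -0.455]
0.391 [-0.001  0.095 -0.486]
0.4 [-0.001  0.1   -0.497]
0.4 [-0.001  0.1   -0.497]
```

jog_arm(
  plan=[
    {"x": 0,"y": 0,"z": -0.012,"wx": 0,"wy": 0,"wz": 0},
    {"x": 0,"y": 0.001,"z": -0.044,"wx": 0,"wy": 0,"wz": 0},
    {"x": 0,"y": 0.003,"z": -0.093,"wx": 0,"wy": 0,"wz": 0},
    {"x": 0,"y": 0.009,"z": -0.153,"wx": 0,"wy": 0,"wz": 0},
    {"x": 0,"y": 0.019,"z": -0.219,"wx": 0,"wy": 0,"wz": 0},
    {"x": 0,"y": 0.032,"z": -0.287,"wx": 0,"wy": 0,"wz": 0},
    {"x": 0,"y": 0.049,"z": -0.352,"wx": 0,"wy": 0,"wz": 0},
    {"x": 0,"y": 0.067,"z": -0.41,"wx": 0,"wy": 0,"wz": 0},
    {"x": 0,"y": 0.083,"z": -0.455,"wx": 0,"wy": 0,"wz": 0},
    {"x": 0,"y": 0.095,"z": -0.486,"wx": 0,"wy": 0,"wz": 0},
    {"x": 0,"y": 0.1,"z": -0.497,"wx": 0,"wy": 0,"wz": 0},
    {"x": 0,"y": 0.1,"z": -0.497,"wx": 0,"wy": 0,"wz": 0},
  ],
)

```text
t: 20.85
eef_pos: [0.5021, 0.0448, 0.1893]
tool_rot: [-0.001, 0.731, 0.682, -0.002]
contact_force: [-4.4, 0.5, 0.3]
gripper_width: 0.12
```

```bash
python3 k.py 0.4 0.75 11 1; cat > m.py <<'E'
from h import *
S,_=shot('scene','s_h.png');ob=[]
for n in ['scene','side']:
    c,_=shot(n,n+'_h.png')
    for x in finder.place_of(n,'handle')[:1]:
        print(n,x['location'],x['confidence']);ob.append((c,x['location']))
if len(ob)==2: print(tri(ob))
s,p,r=pose();print('angle by z',np.arcsin((p[2]-.0896)/.255))
E
python3 m.py
```

```text
20.85 [0.5021 0.0448 0.1893] [-4.37  0.49  0.28] 0.12026003517925665 [-0.004 -0.002 -1.   ]
0.408 [-0.     0.004 -0.01 ]
0.431 [-0.     0.016 -0.036]
0.464 [-0.     0.034 -0.074]
0.505 [-0.     0.058 -0.121]
0.551 [-0.     0.088 -0.172]
0.599 [-0.001  0.12  -0.223]
0.645 [-0.001  0.154 -0.27 ]
0.686 [-0.001  0.187 -0.312]
0.719 [-0.001  0.214 -0.345]
0.742 [-0.001  0.233 -0.366]
0.75 [-0.001  0.24  -0.373]
0.75 [-0.001  0.24  -0.373]
scene [338.6, 137.6] 0.66
side [328.5, 181.0] 0.7
(array([0.49524554, 0.04533421, 0.20934366]), [np.float64(9.784101370966493e-05), np.float64(9.784101370983936e-05)])
angle by z 0.3987314623309023
```

jog_arm(
  plan=[
    {"x": 0,"y": 0.004,"z": -0.01,"wx": 0,"wy": 0,"wz": 0},
    {"x": 0,"y": 0.016,"z": -0.036,"wx": 0,"wy": 0,"wz": 0},
    {"x": 0,"y": 0.034,"z": -0.074,"wx": 0,"wy": 0,"wz": 0},
    {"x": 0,"y": 0.058,"z": -0.121,"wx": 0,"wy": 0,"wz": 0},
    {"x": 0,"y": 0.088,"z": -0.172,"wx": 0,"wy": 0,"wz": 0},
    {"x": 0,"y": 0.12,"z": -0.223,"wx": 0,"wy": 0,"wz": 0},
    {"x": 0,"y": 0.154,"z": -0.27,"wx": 0,"wy": 0,"wz": 0},
    {"x": 0,"y": 0.187,"z": -0.312,"wx": 0,"wy": 0,"wz": 0},
    {"x": 0,"y": 0.214,"z": -0.345,"wx": 0,"wy": 0,"wz": 0},
    {"x": 0,"y": 0.233,"z": -0.366,"wx": 0,"wy": 0,"wz": 0},
    {"x": 0,"y": 0.24,"z": -0.373,"wx": 0,"wy": 0,"wz": 0},
    {"x": 0,"y": 0.24,"z": -0.373,"wx": 0,"wy": 0,"wz": 0},
  ],
)

```text
t: 22.1
eef_pos: [0.5487, 0.0416, 0.2652]
tool_rot: [-0.002, 0.731, 0.682, -0.004]
contact_force: [-13.7, -0.4, 10.8]
gripper_width: 0.122
```

```bash
python3 k.py 0.75 1.02 9 3; python3 m.py
```

```text
22.1 [0.5487 0.0416 0.2652] [-13.66  -0.38  10.81] 0.12162712286027061 [-0.008 -0.003 -1.   ]
0.759 [-0.     0.008 -0.009]
0.784 [-0.     0.03  -0.032]
0.82 [-0.     0.063 -0.064]
0.863 [-0.     0.103 -0.1  ]
0.907 [-0.001  0.147 -0.137]
0.95 [-0.001  0.19  -0.17 ]
0.986 [-0.001  0.227 -0.196]
1.011 [-0.001  0.254 -0.213]
1.02 [-0.001  0.264 -0.219]
1.02 [-0.001  0.264 -0.219]
1.02 [-0.001  0.264 -0.219]
1.02 [-0.001  0.264 -0.219]
scene [347.2, 128.9] 0.92
side [311.8, 148.4] 0.79
(array([0.54353201, 0.03393684, 0.27732171]), [np.float64(7.412991506562148e-05), np.float64(7.412991506569259e-05)])
angle by z 0.757500765716046
```

```bash
python3 k.py 0.735 1.03 9 0
```

```text
22.35 [0.5483 0.0416 0.2648] [-13.61  -0.95   9.99] 0.12443316012599843 [-0.008 -0.003 -1.   ]
0.745 [-0.     0.009 -0.01 ]
0.772 [-0.     0.032 -0.035]
0.811 [-0.     0.068 -0.07 ]
0.858 [-0.     0.111 -0.111]
0.907 [-0.001  0.159 -0.151]
0.954 [-0.001  0.206 -0.186]
0.993 [-0.001  0.247 -0.215]
1.02 [-0.001  0.277 -0.234]
1.03 [-0.001  0.287 -0.24 ]
```

jog_arm(
  plan=[
    {"x": 0,"y": 0.006,"z": -0.013,"wx": 0,"wy": 0,"wz": 0},
    {"x": 0,"y": 0.028,"z": -0.039,"wx": 0,"wy": 0,"wz": 0},
    {"x": 0,"y": 0.064,"z": -0.075,"wx": 0,"wy": 0,"wz": 0},
    {"x": 0,"y": 0.107,"z": -0.116,"wx": 0,"wy": 0,"wz": 0},
    {"x": 0,"y": 0.154,"z": -0.157,"wx": 0,"wy": 0,"wz": 0},
    {"x": 0,"y": 0.201,"z": -0.192,"wx": 0,"wy": 0,"wz": 0},
    {"x": 0,"y": 0.242,"z": -0.221,"wx": 0,"wy": 0,"wz": 0},
    {"x": 0,"y": 0.272,"z": -0.24,"wx": 0,"wy": 0,"wz": 0},
    {"x": 0,"y": 0.282,"z": -0.247,"wx": 0,"wy": 0,"wz": 0},
    {"x": 0,"y": 0.282,"z": -0.247,"wx": 0,"wy": 0,"wz": 0},
    {"x": 0,"y": 0.282,"z": -0.247,"wx": 0,"wy": 0,"wz": 0},
  ],
)

```text
t: 23.27
eef_pos: [0.605, 0.0375, 0.314]
tool_rot: [-0.001, 0.731, 0.682, -0.004]
contact_force: [-0.1, -1.1, -1.1]
gripper_width: 0.124
```

```bash
python3 m.py; python3 w.py w11.png handle; python3 - <<'E'
import cv2,numpy as np
a=cv2.imread('pics/side_h.png')[90:290,180:420];b=cv2.imread('pics/w11.png')
a=cv2.resize(a,(480,400));b=cv2.resize(b,(320,200));b=cv2.copyMakeBorder(b,0,200,0,0,cv2.BORDER_CONSTANT)
cv2.imwrite('pics/m1.png',np.hstack([a,b]))
E
```

```text
scene [363.1, 124.3] 0.97
side [292.9, 119.3] 0.76
(array([0.60099079, 0.02697953, 0.33453369]), [np.float64(0.005396462765917308), np.float64(0.005396462765917163)])
angle by z 1.0737523185907891
23.5167 [0.6047 0.0376 0.3137] 0.12231593206478243
cam [0.613 0.115 0.457] [-0.03 -0.3  -0.95]
handle [316.4 283.9] 0.7 [ 0.589  -0.1797  0.004 ]
```

View pics/m1.png

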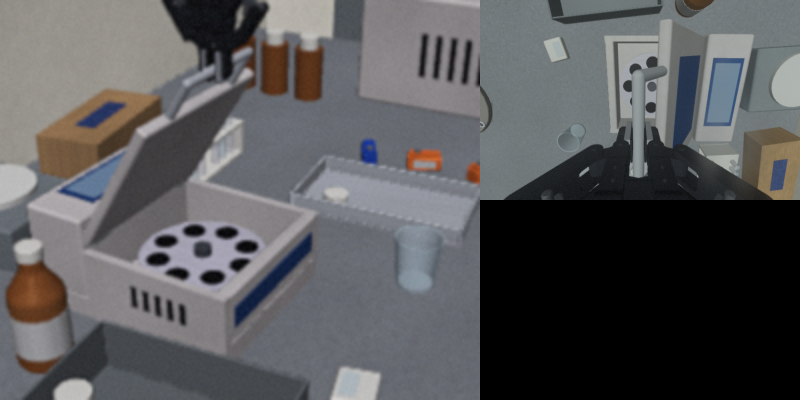

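Tenth picture: the hatch is held by the handle at about 1.02 rad, past balance, with the beaker, puck and bottle undisturbed. I'll ease it back to about 0.675 rad.

```bash
python3 k.py 1.025 0.675 12 0
```

```text
23.6167 [0.6047 0.0376 0.3138] [ 0.54 -2.32 -0.21] 0.11976151693410027 [-0.009 -0.004 -1.   ]
1.018 [ 0.    -0.007  0.005]
0.999 [ 0.    -0.028  0.018]
0.97 [ 0.    -0.058  0.038]
0.934 [ 0.    -0.095  0.065]
0.893 [ 0.    -0.137  0.097]
0.85 [ 0.001 -0.179  0.133]
0.807 [ 0.001 -0.219  0.171]
0.766 [ 0.001 -0.256  0.208]
0.73 [ 0.001 -0.286  0.242]
0.701 [ 0.001 -0.31   0.27 ]
0.682 [ 0.001 -0.326  0.289]
0.675 [ 0.001 -0.331  0.296]
```

jog_arm(
  plan=[
    {"x": 0,"y": -0.007,"z": 0.005,"wx": 0,"wy": 0,"wz": 0},
    {"x": 0,"y": -0.028,"z": 0.018,"wx": 0,"wy": 0,"wz": 0},
    {"x": 0,"y": -0.058,"z": 0.038,"wx": 0,"wy": 0,"wz": 0},
    {"x": 0,"y": -0.095,"z": 0.065,"wx": 0,"wy": 0,"wz": 0},
    {"x": 0,"y": -0.137,"z": 0.097,"wx": 0,"wy": 0,"wz": 0},
    {"x": 0,"y": -0.179,"z": 0.133,"wx": 0,"wy": 0,"wz": 0},
    {"x": 0,"y": -0.219,"z": 0.171,"wx": 0,"wy": 0,"wz": 0},
    {"x": 0,"y": -0.256,"z": 0.208,"wx": 0,"wy": 0,"wz": 0},
    {"x": 0,"y": -0.286,"z": 0.242,"wx": 0,"wy": 0,"wz": 0},
    {"x": 0,"y": -0.31,"z": 0.27,"wx": 0,"wy": 0,"wz": 0},
    {"x": 0,"y": -0.326,"z": 0.289,"wx": 0,"wy": 0,"wz": 0},
    {"x": 0,"y": -0.331,"z": 0.296,"wx": 0,"wy": 0,"wz": 0},
  ],
)

```text
t: 24.62
eef_pos: [0.5373, 0.0423, 0.2545]
tool_rot: [-0.002, 0.731, 0.682, -0.005]
contact_force: [-0.5, 1.1, 0.6]
gripper_width: 0.12
```

jog_arm(
  plan=[
    {"x": 0,"y": 0,"z": 0,"wx": 0,"wy": 0,"wz": 0},
    {"x": 0,"y": 0,"z": 0,"wx": 0,"wy": 0,"wz": 0},
    {"x": 0,"y": 0,"z": 0,"wx": 0,"wy": 0,"wz": 0},
    {"x": 0,"y": 0,"z": 0,"wx": 0,"wy": 0,"wz": 0},
  ],
)

```text
t: 24.95
eef_pos: [0.5374, 0.0423, 0.2547]
tool_rot: [-0.002, 0.731, 0.682, -0.005]
contact_force: [-0.0, 1.1, 0.5]
gripper_width: 0.123
```

```bash
python3 m.py; python3 w.py w12.png handle; python3 - <<'E'
import cv2,numpy as np
a=cv2.imread('pics/side_h.png');cv2.imwrite('pics/m2.png',a)
import sys;sys.path.insert(0,'.')
from h import *
D=cal('side');ax=np.array([np.cos(np.radians(-4)),np.sin(np.radians(-4)),0])
hi=np.array([.738,.0265,.11])
ayp=np.array([-ax[1],ax[0],0])
# handle's near (+y) corner in side view by angle
for t in (.57,.62,.675,.73,.78,.85): print(t,proj(D,hi-.255*np.cos(t)*ax+[0,0,.255*np.sin(t)]+.065*ayp).round(1),proj(D,hi-.205*np.cos(t)*ax+[0,0,.205*np.sin(t)]+.12*ayp).round(1))
E
```

```text
scene [345.9, 129.0] 0.65
side [318.6, 153.8] 0.83
(array([0.52822413, 0.0382634 , 0.267089  ]), [np.float64(0.003763323783167187), np.float64(0.003763323783167224)])
angle by z 0.7038618243010805
25.2 [0.5374 0.0423 0.2546] 0.1193236999107246
cam [0.546 0.12  0.398] [-0.03 -0.3  -0.95]
handle [313.5 286.5] 0.6 [ 0.52   -0.1406  0.004 ]
0.57 [303.7 173.8] [273.8 190.6]
0.62 [300.8 168.7] [271.4 186.5]
0.675 [297.4 163.2] [268.6 182. ]
0.73 [293.8 157.8] [265.6 177.7]
0.78 [290.3 153. ] [262.7 173.8]
0.85 [285.  146.6] [258.5 168.6]
```

View pics/m2.png

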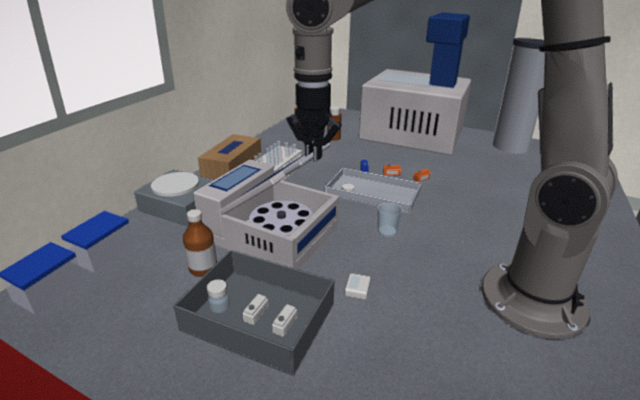

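Eleventh picture: both cartridges stand in the tote at (256,308) and (285,319), and the puck, beaker, jar, bottle and timer are in place. The hatch is held partly open. The angle estimates (0.60–0.70 rad, mean about 0.67) are all inside the 0.57–0.78 band, so I'm handing in.

```bash
python3 -c "
from h import *
print(bot.hand_in());s,p,r=pose();print(s['t'],p,s['contact_force'],s['gripper_width'])"
```

```text
the job is handed in; nothing more can be done
None
the job is handed in; nothing more can be done
```

I moved both white cartridges into the tote, checked the hatch spring, and handed the job in with the gripper still holding the hatch. The hand-in gives no verdict. It was done at about 25 s of the 72 s allowed.

- **Cartridges:** each was lowered to the tote floor before release. The wrist camera puts them at about (0.478, 0.305) and (0.550, 0.304) m, inside the tote walls. The last side picture shows both upright. The puck was left in the tray, and the jar, bottle, beaker, timer and look-alikes show no visible shift.
- **Hatch:** I lifted it by its handle to about 1.02 rad, past the balance point, and held it there for about 0.3 s. I then eased it back and held it still.
- **Final angle:** the estimates disagree somewhat. The arm's position gives 0.67 to 0.70 rad and the cameras give 0.60 to 0.66 rad. All of them lie within the required 0.57 to 0.78 rad.
- **Force:** during the lift the wrist briefly read about 17 N along the hatch, because my arc was slightly off. It was about 1 N in the final hold.

I could not read the pose after handing in, so there is no check from that last second.

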